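# Set the stacked heels on their shoes

## Robot

A 6-joint arm with a two-finger parallel gripper is mounted at the origin on the work surface. World frame = base frame: x ahead of the robot, y to its left, z up, the work surface at z = 0. Lengths are in m, angles in rad, forces in N, time in s.
With the tool pointing down it reaches from about 0.325 to 0.85 m from the base axis. Payload 15.5 kg.
Tool frame: the origin (TCP) lies on the centre line of the jaws, within the pads' length; the fingertips stand 22 mm ahead of it and the grasp point (between the pads) lies 3 mm ahead of it; z points along the fingers, y is the line along which they close (so a half turn about z gives the same grasp; the last joint's range is limited). The gripper opens to 91 mm and grips with 3 to 60 N. Pads are 32 mm wide; open, the fingers measure 118 mm over their backs; the gripper's body (76 mm by 178 mm) begins 60 mm behind the grasp point.
Start: joints at [1.151, 0.494, 1.345, -0, 1.302, -0.096], TCP at [0.199, 0.592, 0.236] pointing down, gripper open.
Joint ranges: [-2.91, 2.91], [-0.82, 2.16], [0.22, 2.67], [-1.22, 4.37], [0.12, 2.79], [-3.08, 3.08]. Speed limits (rad/s): [1.89, 1.89, 2.57, 3.01, 3.01, 3.01].

## Interface

Orientations are given as [roll, pitch, yaw] about the fixed x, y, z axes, in that order (R = Rz(yaw) Ry(pitch) Rx(roll)).
In Python, from plant import arm gives the robot as it stands.
- The arm moves only by the tool arm_command, never from a script. Its argument "increments" is one flat list of numbers, 4 for each row, row after row: the shift along the world's x, y, z normalised to -1 to 1, where 1 is 0.025 m, then the turn about the world's z normalised to -1 to 1, where 1 is 0.08 rad. A call has 1 to 20 rows; each row shifts and turns the commanded pose from where the row before left it; what a row does not reach is not made up. A row lasts 1/8 s, in which the tool goes at most 62.5 mm and 10.7 degrees, less where a joint would pass 70% of its speed; a pose out of reach is approached as far as the arm can. A call with a number of a shift or a turn outside -1 to 1 is refused whole. A call with a gripper value outside its range is refused whole. "gripper" is the finger opening in mm, from 0 to 91.2, set as the call begins (left out, the last holds). The fingers move at their own pace and stop on an object; the grip force is fixed at half the most. Time passes only in rows, so rows that do not move let the fingers close. It gives the time, the measured TCP pose, the force, the opening and the grip force at its end, in the units of the state.
- arm.sense(): the state, without advancing time (a new reading comes with each control period).
- arm.get_image(name): name is "scene" or "top" or "wrist"; returns the picture (384x512x3 uint8, red, green, blue); there is no depth.
- arm.get_calibration(name): a dict with "fx", "fy", "cx", "cy" (pixels), "cam_to_world" (4x4, takes a point from camera to world coordinates); the wrist camera has in their place "T_tool_cam" (4x4, takes a point from camera to tool coordinates, whose origin is the TCP and whose axes are the flange's). Camera axes: x right, y down, z forward; pixel columns grow to the right and rows downward; lengths in m; the calibration is good to about 2 mm. A picture is of the moment at which its call begins: read the wrist's pose just before it. get_calibration takes no time and is no camera call.
- arm.job_done(): hands the job in; it is judged then, once.
The state is a dict: "time_s": time; "joint_pos": joint angles; "joint_vel": joint speeds; "effort": joint torques, N m; "tcp_pos": TCP position; "tool_rot": TCP orientation; "wrist_force": force on the tool from outside, world axes, zero at the start; "torque": the same for the moment, N m; "width": opening from 0.0 (shut) to 1.0 (fully open); "grasp_force": force on a finger pad.
Only numpy, scipy, OpenCV 4.12 (cv2) and the standard library are available. Lean on these libraries where they do the work, as an engineer would, in place of code of your own. Each camera call takes 0.05 s, during which the arm holds its last target. There are 200 camera calls.

## Task

Four shoes are waiting sole up on their jacks, and their four leather heels are stacked on the bench, the largest at the bottom. Take the stack apart and set each heel flat on the heel seat of the shoe it fits in size, its rounded back flush with the rounded back of the sole and its straight front edge towards the toe, ready for nailing. Leave the brass tin and the cone of thread where they stand.

Things in the scene. Friction and masses are not known exactly. Their poses are not given: they have to be found in the camera images.
- heel_man: Largest of four loose rigid leather heels, bottom of the stack. U-shaped block, dark sides, tan nailed top, 66 wide (y), 72 long (x), 26 mm high, 105 g: half round of radius 33 at the back, parallel flat sides for 39 to the straight front. Already the right way up. Origin: underside, middle of the round back edge; x along the block to the straight front, z up.
- heel_woman: Second largest of four loose rigid leather heels, second from bottom. U-shaped block, dark sides, tan nailed top, 56 wide (y), 61 long (x), 26 mm high, 75 g: half round of radius 28 at the back, parallel flat sides for 33 to the straight front. Already the right way up. Origin: underside, middle of the round back edge; x along the block to the straight front, z up.
- heel_child: Second smallest of four loose rigid leather heels, third from bottom. U-shaped block, dark sides, tan nailed top, 47 wide (y), 51 long (x), 20 mm high, 42 g: half round of radius 23.5 at the back, parallel flat sides for 27.5 to the straight front. Already the right way up. Origin: underside, middle of the round back edge; x along the block to the straight front, z up.
- heel_infant: Smallest of four loose rigid leather heels, top of the stack. U-shaped block, dark sides, tan nailed top, 38 wide (y), 42 long (x), 16 mm high, 24 g: half round of radius 19 at the back, parallel flat sides for 23 to the straight front. Already the right way up. Origin: underside, middle of the round back edge; x along the block to the straight front, z up.
- shoe_man: Largest of four black shoes fixed sole up, toe away from the robot; 285 mm long. Heel seat: level rear of the tan sole, 118 mm above the bench, darker, U-shaped, 66 wide, 72 long, up to a dark line. Sole in front of it rises by 26; shoe beside it no wider. Origin: on the seat, middle of the sole's round back edge; x to the toe, z up.
- shoe_woman: Second largest of four black shoes fixed sole up, toe away from the robot; 245 mm long. Heel seat: level rear of the tan sole, 110 mm above the bench, darker, U-shaped, 56 wide, 61 long, up to a dark line. Sole in front of it rises by 26; shoe beside it no wider. Origin: on the seat, middle of the sole's round back edge; x to the toe, z up.
- shoe_child: Second smallest of four black shoes fixed sole up, toe away from the robot; 200 mm long. Heel seat: level rear of the tan sole, 98 mm above the bench, darker, U-shaped, 47 wide, 51 long, up to a dark line. Sole in front of it rises by 20; shoe beside it no wider. Origin: on the seat, middle of the sole's round back edge; x to the toe, z up.
- shoe_infant: Smallest of four black shoes fixed sole up, toe away from the robot; 150 mm long. Heel seat: level rear of the tan sole, 86 mm above the bench, darker, U-shaped, 38 wide, 42 long, up to a dark line. Sole in front of it rises by 16; shoe beside it no wider. Origin: on the seat, middle of the sole's round back edge; x to the toe, z up.
- tin: Round brass tin with a lid and a small knob, 70 mm in diameter, 42 mm high, standing on the bench; origin at the centre of its underside. Not to be moved.
- thread: Cone of dark thread on a red foot, 62 mm in diameter at the foot, 96 mm high, standing on the bench; origin at the centre of its underside. Not to be moved.
Not all that is in view belongs to the job. Leave any turquoise look-alike of the heel_infant alone.

How it is judged:
By the outcome, as a careful person would: the job done as asked, in the order asked, and still so for the second after the job is handed in, with the robot touching nothing.
It also fails if it takes over 115 s, if anything falls off the work surface, if the arm or the gripper's body presses on something with over 40 N, if the wrist force passes 120 N, or if a joint passes its speed limit or range.

## Working session

There is one attempt and no reset: what is moved stays moved. The work goes in short steps, Python scripts to look and compute and a tool call to move; the robot and the scene stay as the last step left them, time stands still between calls to the robot, and variables do not carry over. Pictures are saved under pics/ and viewed, at most 14 in all, crops included, and the job is handed in when it is done.

Besides the shell and the picture viewer there is one more tool, called after "Emit:" as name(argument=value, ...), one argument or row to a line, values as JSON. arm_command: Moves the arm, as the interface text tells. Scaled input: -1 to 1 covers 0.025 m each way for a shift and 0.08 rad each way for a turn. Its arguments: {"type":"object","properties":{"increments":{"type":"array"},"gripper":{"type":"number"}},"required":["increments"]}

```bash
ls; mkdir -p pics
python3 - <<'E'
from plant import arm
import cv2,numpy as np
np.set_printoptions(precision=4,suppress=True)
for n in ("scene","top","wrist"):
    im=arm.get_image(n); cv2.imwrite(f"pics/{n}0.png",im[:,:,::-1]); c=arm.get_calibration(n)
    print(n,{k:(np.array(v) if hasattr(v,'__len__') else v) for k,v in c.items()})
s=arm.sense(); print(s)
E
```

```text
pics
scene {'fx': 413.5793749534321, 'fy': 413.5793749534321, 'cx': 251.36150535427456, 'cy': 192.20381264319903, 'cam_to_world': array([[-0.2518,  0.5139, -0.8201,  1.1752],
       [ 0.9678,  0.1281, -0.2168,  0.1641],
       [-0.0063, -0.8482, -0.5296,  0.5417],
       [ 0.    ,  0.    ,  0.    ,  1.    ]])}
top {'fx': 491.8563300831623, 'fy': 491.8563300831623, 'cx': 256.4293316754122, 'cy': 196.07463875190666, 'cam_to_world': array([[-0.0208, -0.9914,  0.1294,  0.372 ],
       [-0.9998,  0.021 ,  0.0005, -0.0077],
       [-0.0032, -0.1294, -0.9916,  1.1555],
       [ 0.    ,  0.    ,  0.    ,  1.    ]])}
wrist {'fx': 328.31478184477055, 'fy': 328.31478184477055, 'cx': 252.30107092256708, 'cy': 187.8545425391482, 'T_tool_cam': array([[-0.0001, -0.958 , -0.2867,  0.0816],
       [ 1.    , -0.0004,  0.0009,  0.0007],
       [-0.001 , -0.2867,  0.958 , -0.1492],
       [ 0.    ,  0.    ,  0.    ,  1.    ]])}
{'time_s': 0.15, 'joint_pos': array([ 1.1505,  0.494 ,  1.346 ,  0.    ,  1.3025, -0.0955]), 'joint_vel': array([-0.0004, -0.0018, -0.0025, -0.0012, -0.0017, -0.0011]), 'effort': array([  0.0005, -87.9199, -38.2053,   0.0705,   0.0501,  -0.0002]), 'tcp_pos': array([0.1993, 0.5921, 0.2355]), 'tool_rot': array([-3.1407, -0.0001,  2.8167]), 'wrist_force': array([-1.081 ,  0.1934,  0.7524]), 'torque': array([0.0138, 0.0252, 0.0227]), 'grasp_force': 0.0, 'width': 0.9968797532652136}
```

View pics/top0.png

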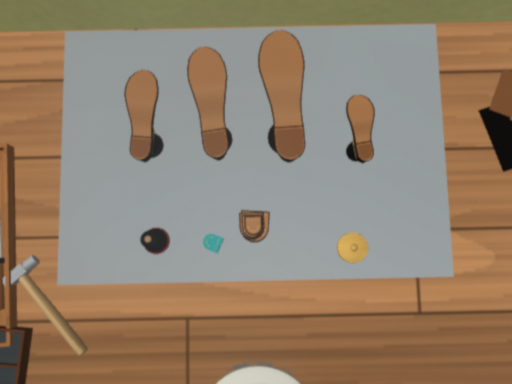

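View pics/scene0.png

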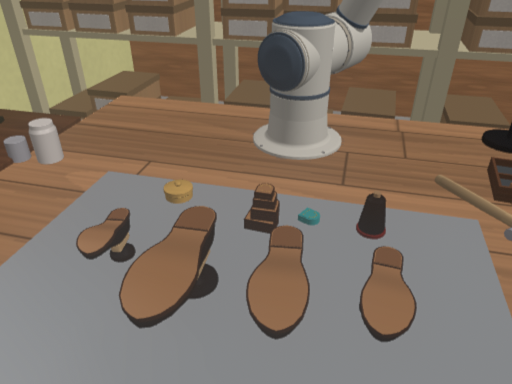

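The top view shows the stack at (254,225), with its round backs toward the robot. The seats are child (140,148), woman (214,145), man (289,142) and infant (363,152). 

Candidates for the infant heel are the small brown heel on top of the stack at (254,224) and the turquoise look-alike at (213,242). I choose the brown one by its description. The scene view agrees, with the stack at (264,207) and the turquoise one at (310,216).

```bash
cat > h.py <<'E'
import numpy as np, cv2
from scipy.spatial.transform import Rotation as Ro
np.set_printoptions(precision=4,suppress=True)
def cam(arm,n,s=None):
    c=arm.get_calibration(n); K=np.array([[c["fx"],0,c["cx"]],[0,c["fy"],c["cy"]],[0,0,1]])
    if "cam_to_world" in c: return K,np.array(c["cam_to_world"])
    T=np.eye(4); T[:3,:3]=Ro.from_euler("xyz",s["tool_rot"]).as_matrix(); T[:3,3]=s["tcp_pos"]
    return K,T@np.array(c["T_tool_cam"])
def onz(K,T,px,z):
    px=np.atleast_2d(px).astype(float); d=(T[:3,:3]@np.linalg.inv(K)@np.c_[px,np.ones(len(px))].T).T
    return T[:3,3]+d*((z-T[2,3])/d[:,2])[:,None]
def proj(K,T,P):
    p=(np.atleast_2d(P)-T[:3,3])@T[:3,:3]@K.T; return p[:,:2]/p[:,2:]
def tri(cams,pxs):
    A=np.zeros((3,3)); b=np.zeros(3)
    for (K,T),px in zip(cams,pxs):
        d=T[:3,:3]@np.linalg.inv(K)@np.r_[px,1]; d/=np.linalg.norm(d); M=np.eye(3)-np.outer(d,d); A+=M; b+=M@T[:3,3]
    return np.linalg.solve(A,b)
E
python3 - <<'E'
from plant import arm
from h import *
K,T=cam(arm,"top")
for n,p,z in [("stack",(254,225),.088),("child",(140,148),.098),("woman",(214,145),.110),("man",(289,142),.118),("infant",(363,152),.086),("tin",(352,247),.042),("thread",(157,240),0),("turq",(213,242),.016)]: print(n,onz(K,T,p,z))
E
```

```text
stack [[ 0.4481 -0.0005  0.088 ]]
child [[0.622  0.2466 0.098 ]]
woman [[0.6223 0.0828 0.11  ]]
man [[ 0.6236 -0.0798  0.118 ]]
infant [[ 0.6051 -0.2454  0.086 ]]
tin [[ 0.3972 -0.2198  0.042 ]]
thread [[0.424  0.2281 0.    ]]
turq [[0.4159 0.0954 0.016 ]]
```

Emit:
arm_command(
  increments=[0.9,-0.85,0.16,0.254,0.9,-0.85,0.16,0.254,0.9,-0.85,0.16,0.254,0.9,-0.85,0.16,0.254,0.9,-0.85,0.16,0.254,0.9,-0.85,0.16,0.254,0.9,-0.85,0.16,0.254,0.9,-0.85,0.16,0.254,0.9,-0.85,0.16,0.254,0.9,-0.85,0.16,0.254,0.9,-0.85,0.16,0.254,0.9,-0.85,0.16,0.254,0.9,-0.85,0.16,0.254,0.9,-0.85,0.16,0.254,0.9,-0.85,0.16,0.254,0.9,-0.85,0.16,0.254,0,0,0,0,0,0,0,0],
)

```text
time_s: 2.4
tcp_pos: [0.5589, 0.2526, 0.2996]
tool_rot: [3.142, -0.001, 3.142]
wrist_force: [-0.1, 0.2, -0.1]
width: 1.002
grasp_force: 0.0
```

```bash
cat > snap.py <<'E'
import sys,pickle
from plant import arm
from h import *
n=sys.argv[1]; s=arm.sense(); im=arm.get_image("wrist"); cv2.imwrite(f"pics/{n}.png",im[:,:,::-1])
pickle.dump(cam(arm,"wrist",s),open(f"pics/{n}.pkl","wb")); print(s["time_s"],s["tcp_pos"],s["tool_rot"],s["wrist_force"],s["width"])
E
python3 snap.py c1
```

```text
2.4 [0.5589 0.2526 0.2996] [ 3.1416 -0.0009  3.1415] [-0.0957  0.1547 -0.1316] 1.0015848074399605
```

View pics/c1.png

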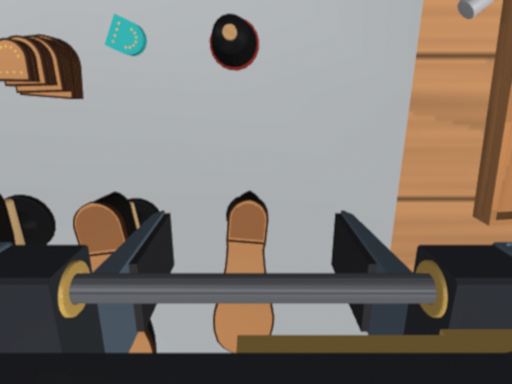

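The view shows the child seat at about (247,220), the stack at top left (40,65), the turquoise look-alike at (127,35) and the thread at (233,40). Next is a lower survey pass along the seats.

Emit:
arm_command(
  increments=[0.51,0.17,-0.8,0,0.51,0.17,-0.8,0,0.51,0.17,-0.8,0,0.51,0.17,-0.8,0,0,0,0,0,0,0,0,0],
)

```text
time_s: 3.2
tcp_pos: [0.6105, 0.2694, 0.2201]
tool_rot: [3.142, 0.0, -3.141]
wrist_force: [0.4, -0.0, 0.2]
width: 0.999
grasp_force: 0.0
```

```bash
python3 snap.py s0
```

```text
3.2 [0.6105 0.2694 0.2201] [ 3.1416  0.0001 -3.1413] [ 0.373  -0.0124  0.2411] 0.9993984102560727
```

Emit:
arm_command(
  increments=[0,-1,0,0,0,-1,0,0,0,-1,0,0,0,0,0,0,0,0,0,0],
)

```text
time_s: 3.88
tcp_pos: [0.6105, 0.1938, 0.2202]
tool_rot: [3.141, 0.0, 3.141]
wrist_force: [-1.0, -0.1, -0.3]
width: 1.001
grasp_force: 0.0
```

```bash
python3 snap.py s1
```

```text
3.875 [0.6105 0.1938 0.2202] [3.1413 0.0003 3.1409] [-0.9777 -0.0827 -0.3096] 1.0006575669143034
```

Emit:
arm_command(
  increments=[0,-1,0,0,0,-1,0,0,0,-1,0,0,0,-0.5,0,0,0,0,0,0,0,0,0,0],
)

```text
time_s: 4.68
tcp_pos: [0.6105, 0.1077, 0.2199]
tool_rot: [3.141, 0.0, -3.141]
wrist_force: [0.4, 0.3, -0.1]
width: 1.001
grasp_force: 0.0
```

```bash
python3 snap.py s2
```

```text
4.675 [0.6105 0.1077 0.2199] [ 3.1413  0.0001 -3.1407] [ 0.4001  0.3235 -0.1344] 1.0007648261525968
```

Emit:
arm_command(
  increments=[0,-1,0,0,0,-1,0,0,0,-1,0,0,0,0,0,0,0,0,0,0],
)

```text
time_s: 5.35
tcp_pos: [0.6105, 0.0327, 0.2199]
tool_rot: [3.141, 0.0, -3.141]
wrist_force: [0.1, 0.4, 0.8]
width: 1.002
grasp_force: 0.0
```

```bash
python3 snap.py s3
```

```text
5.35 [0.6105 0.0327 0.2199] [ 3.1413  0.     -3.1409] [0.0889 0.4376 0.7582] 1.0021605016252428
```

Emit:
arm_command(
  increments=[0,-1,0,0,0,-1,0,0,0,-1,0,0,0,0,0,0,0,0,0,0],
)

```text
time_s: 6.02
tcp_pos: [0.6105, -0.0422, 0.2199]
tool_rot: [3.141, -0.0, -3.141]
wrist_force: [-1.3, 0.8, 0.1]
width: 1.003
grasp_force: 0.0
```

```bash
python3 snap.py s4
```

```text
6.025 [ 0.6105 -0.0422  0.2199] [ 3.1413 -0.0001 -3.1407] [-1.3389  0.8311  0.148 ] 1.003455296454906
```

Emit:
arm_command(
  increments=[0,-1,0,0,0,-1,0,0,0,-1,0,0,0,0,0,0,0,0,0,0],
)

```text
time_s: 6.7
tcp_pos: [0.6105, -0.1171, 0.2199]
tool_rot: [3.141, -0.0, -3.141]
wrist_force: [0.2, 0.6, 0.1]
width: 0.998
grasp_force: 0.0
```

```bash
python3 snap.py s5
```

```text
6.7 [ 0.6105 -0.1171  0.2199] [ 3.1412 -0.0001 -3.1407] [0.1667 0.5736 0.1465] 0.9980785421999868
```

Emit:
arm_command(
  increments=[0,-1,0,0,0,-1,0,0,0,-1,0,0,0,0,0,0,0,0,0,0],
)

```text
time_s: 7.38
tcp_pos: [0.6104, -0.1927, 0.2199]
tool_rot: [3.141, -0.0, -3.141]
wrist_force: [-0.4, -0.7, -0.5]
width: 0.999
grasp_force: 0.0
```

```bash
python3 snap.py s6
```

```text
7.375 [ 0.6104 -0.1927  0.2199] [ 3.1412 -0.0001 -3.1413] [-0.4119 -0.6982 -0.5034] 0.9987710061714034
```

Emit:
arm_command(
  increments=[0,-1,0,0,0,-1,0,0,0,0,0,0,0,0,0,0],
)

```text
time_s: 7.92
tcp_pos: [0.6103, -0.2437, 0.2197]
tool_rot: [3.141, -0.0, 3.141]
wrist_force: [-0.0, 0.4, 0.4]
width: 1.002
grasp_force: 0.0
```

```bash
python3 snap.py s7
```

```text
7.925 [ 0.6103 -0.2437  0.2197] [ 3.1413 -0.0002  3.1411] [-0.0118  0.4338  0.3542] 1.0017866947363405
```

Emit:
arm_command(
  increments=[-0.8,0.95,0,0,-0.8,0.95,0,0,-0.8,0.95,0,0,-0.8,0.95,0,0,-0.8,0.95,0,0,-0.8,0.95,0,0,-0.8,0.95,0,0,-0.8,0.95,0,0,-0.8,0.95,0,0,0,0,0,0,0,0,0,0],
)

```text
time_s: 9.35
tcp_pos: [0.4311, -0.0296, 0.2202]
tool_rot: [-3.141, 0.001, -3.141]
wrist_force: [0.2, -0.0, 0.3]
width: 1.002
grasp_force: 0.0
```

```bash
python3 snap.py k0
```

```text
9.35 [ 0.4311 -0.0296  0.2202] [-3.1413  0.001  -3.1407] [ 0.1954 -0.0095  0.3386] 1.001751476191539
```

Emit:
arm_command(
  increments=[0,1,0,0,0,1,0,0,0,0.4,0,0,0,0,0,0,0,0,0,0],
)

```text
time_s: 10.02
tcp_pos: [0.4307, 0.0299, 0.2199]
tool_rot: [-3.141, 0.0, 3.142]
wrist_force: [0.3, 0.3, -0.9]
width: 0.998
grasp_force: 0.0
```

```bash
python3 snap.py k1
python3 - <<'E'
import cv2,numpy as np
from h import *
import pickle
G=dict(child=(.622,.2466,.098),woman=(.6223,.0828,.11),man=(.6236,-.0798,.118),infant=(.6051,-.2454,.086),stack=(.44,0,.06))
rows=[]
for n,vs in dict(child=("s0","s1"),woman=("s2","s3"),man=("s4","s5"),infant=("s6","s7"),stack=("k0","k1")).items():
    for v in vs:
        im=cv2.imread(f"pics/{v}.png"); K,T=pickle.load(open(f"pics/{v}.pkl","rb")); p=proj(K,T,G[n])[0]
        x0=int(np.clip(p[0]-70,0,372)); y0=int(np.clip(p[1]-75,0,234)); print(n,v,p,x0,y0)
        rows.append(cv2.resize(im[y0:y0+150,x0:x0+140],None,fx=2,fy=2))
cv2.imwrite("pics/mA.png",np.vstack([np.hstack(rows[0:8:2])[:, :],np.hstack(rows[1:8:2])])[:, ::1][:600,:1120])
m=cv2.imread("pics/mA.png"); cv2.imwrite("pics/mA.png",cv2.resize(m,(800,430),interpolation=cv2.INTER_AREA))
cv2.imwrite("pics/mK.png",cv2.resize(np.hstack(rows[8:]),(800,429)))
E
```

```text
10.025 [0.4307 0.0299 0.2199] [-3.1414  0.0001  3.1416] [ 0.3441  0.346  -0.9078] 0.9984154499773553
child s0 [225.154  200.5219] 155 125
child s1 [311.6997 200.4152] 241 125
woman s2 [221.4479 205.6455] 151 130
woman s3 [311.0021 205.673 ] 241 130
man s4 [204.9524 210.5429] 134 135
man s5 [296.8991 210.545 ] 226 135
infant s6 [192.1295 178.4822] 122 103
infant s7 [249.2865 178.6705] 179 103
stack k0 [281.4657 185.3982] 211 110
stack k1 [220.8444 186.0011] 150 111
```

View pics/mA.png

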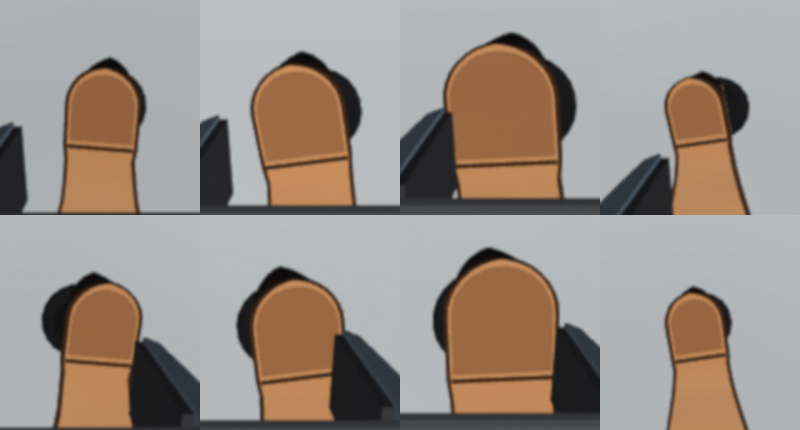

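View pics/mK.png

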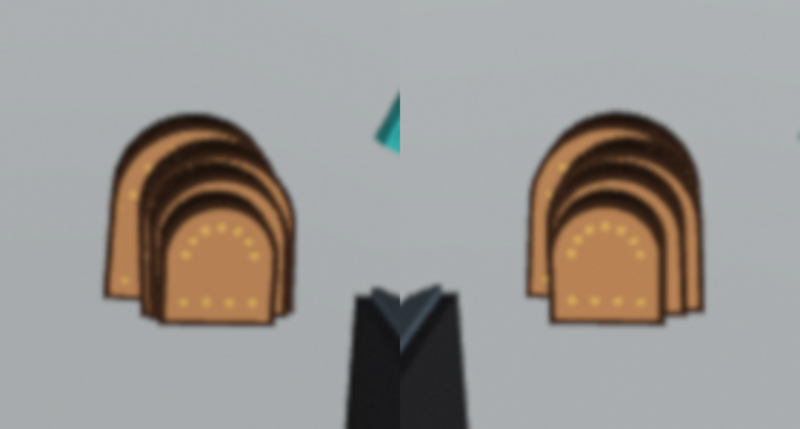

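The top row shows the first view of the seats child, woman, man and infant; the bottom row shows the second. Each dark line is clear, and a finger clips only small corners. In the stack views the infant heel's top face is clear at about (218,265) and (607,265), brown and nailed. I'll fit U outlines over the two views.

```bash
cat > fit.py <<'E'
import pickle,cv2,numpy as np
from scipy.optimize import least_squares
from h import *
DIM=dict(man=(.066,.072),woman=(.056,.061),child=(.047,.051),infant=(.038,.042))
def contour(v,P):
    im=cv2.imread(f"pics/{v}.png"); cm=pickle.load(open(f"pics/{v}.pkl","rb"))
    S=4; im=cv2.resize(im,None,fx=S,fy=S,interpolation=cv2.INTER_CUBIC); b,g,r=[c.astype(int) for c in cv2.split(im)]
    m=((r>95)&(r-b>35)).astype(np.uint8); m=cv2.morphologyEx(m,cv2.MORPH_OPEN,np.ones((5,5)))
    n,lab=cv2.connectedComponents(m,connectivity=4); p=(proj(*cm,P)[0]*S).astype(int)
    M=(lab==lab[p[1],p[0]]).astype(np.uint8); M=cv2.morphologyEx(M,cv2.MORPH_CLOSE,np.ones((15,15)))
    c=max(cv2.findContours(M,cv2.RETR_EXTERNAL,cv2.CHAIN_APPROX_NONE)[0],key=len)[:,0,:]
    return cm,(c+.5)/S-.5
def fit(n,views,P,z=None,verb=True):
    W,L=DIM[n]; r=W/2; C=[contour(v,P) for v in views]
    def res(q,cls=False):
        x,y,a,zz,e,f=q; zz=zz if z is None else z; out=[]
        for (K,T),c in C:
            w=onz(K,T,c,zz)[:,:2]-[x,y]; u=w[:,0]*np.cos(a)+w[:,1]*np.sin(a); v=-w[:,0]*np.sin(a)+w[:,1]*np.cos(a)
            d=np.where(u<r,np.hypot(u-r,v)-r,abs(v)-r)+e; fr=u-L+f
            out.append(np.where(fr>d,fr,d))
        return np.concatenate(out)*1e3
    s=least_squares(res,[P[0]-L/2,P[1],0,P[2],0.0005,0.0005],loss="cauchy",f_scale=.5,x_scale=[.01,.01,.1,.01,.001,.001])
    rr=res(s.x)
    if verb: print(n,views,"x %.4f y %.4f yaw %.4f z %.4f inset %.4f front %.4f"%tuple(s.x),"med|res| mm %.2f"%np.median(abs(rr)),len(rr))
    return s.x
E
python3 - <<'E'
from fit import *
G=dict(child=(.622,.2466,.098),woman=(.6223,.0828,.11),man=(.6236,-.0798,.118),infant=(.6051,-.2454,.086))
V=dict(child=("s0","s1"),woman=("s2","s3"),man=("s4","s5"),infant=("s6","s7"))
for n in G:
    fit(n,V[n],G[n]); fit(n,V[n],G[n],z=G[n][2])
    for v in V[n]: fit(n,[v],G[n],z=G[n][2])
fit("infant",["k0","k1"],(.44,0,.088)); fit("infant",["k0","k1"],(.44,0,.088),z=.088)
E
```

```text
child ('s0', 's1') x 0.5955 y 0.2503 yaw -0.0896 z 0.0979 inset 0.0021 front -0.0011 med|res| mm 0.13 1406
child ('s0', 's1') x 0.5954 y 0.2503 yaw -0.0895 z 0.1169 inset 0.0021 front -0.0011 med|res| mm 0.13 1406
child ['s0'] x 0.5955 y 0.2503 yaw -0.0887 z 0.0725 inset 0.0021 front -0.0010 med|res| mm 0.12 702
child ['s1'] x 0.5954 y 0.2503 yaw -0.0902 z 0.1096 inset 0.0021 front -0.0011 med|res| mm 0.13 704
woman ('s2', 's3') x 0.5946 y 0.0766 yaw 0.1374 z 0.1098 inset 0.0020 front -0.0012 med|res| mm 0.26 1972
woman ('s2', 's3') x 0.5945 y 0.0766 yaw 0.1377 z 0.1250 inset 0.0020 front -0.0012 med|res| mm 0.25 1972
woman ['s2'] x 0.5942 y 0.0772 yaw 0.1221 z 3940565.3208 inset 0.0022 front -0.0320 med|res| mm 0.37 1111
woman ['s3'] x 0.5944 y 0.0766 yaw 0.1356 z 0.1448 inset 0.0022 front -0.0013 med|res| mm 0.18 861
man ('s4', 's5') x 0.5846 y -0.0819 yaw 0.0481 z 0.1170 inset 0.0021 front -0.0015 med|res| mm 0.27 2332
man ('s4', 's5') x 0.5844 y -0.0819 yaw 0.0473 z 0.1366 inset 0.0022 front -0.0012 med|res| mm 0.26 2332
man ['s4'] x 0.5839 y -0.0820 yaw 0.0553 z 0.0942 inset 0.0025 front -0.0017 med|res| mm 0.19 1077
man ['s5'] x 0.5842 y -0.0809 yaw 0.0237 z 3.2055 inset 0.0023 front -0.0252 med|res| mm 0.30 1255
infant ('s6', 's7') x 0.5842 y -0.2524 yaw 0.1507 z 0.0865 inset 0.0021 front -0.0011 med|res| mm 0.43 1787
infant ('s6', 's7') x 0.5844 y -0.2525 yaw 0.1507 z 0.0928 inset 0.0020 front -0.0011 med|res| mm 0.42 1787
infant ['s6'] x 0.5844 y -0.2525 yaw 0.1508 z 0.1086 inset 0.0020 front -0.0010 med|res| mm 0.12 561
infant ['s7'] x 0.5844 y -0.2526 yaw 0.1534 z 6.8981 inset 0.0020 front -0.1585 med|res| mm 1.13 1226
infant ['k0', 'k1'] x 0.4269 y 0.0034 yaw -0.0142 z 0.0881 inset 0.0020 front 0.0017 med|res| mm 0.07 1044
infant ['k0', 'k1'] x 0.4269 y 0.0034 yaw -0.0142 z 0.0537 inset 0.0020 front 0.0017 med|res| mm 0.08 1044
```

All measured heights agree with the text within 1 mm: seats 97.9, 109.8, 117.0 and 86.5 mm, and the infant heel's top at 88.1 mm. Now over to the infant heel and down.

Emit:
arm_command(
  increments=[0.424,-0.536,0,-0.18,0.424,-0.536,0,0,0,0,-1,0,0,0,-1,0,0,0,-1,0,0,0,-1,0,0,0,-0.5,0,0,0,-0.44,0,0,0,0,0,0,0,0,0],
)

```text
time_s: 11.32
tcp_pos: [0.452, 0.0037, 0.0969]
tool_rot: [-3.141, 0.001, 3.128]
wrist_force: [0.5, 0.1, -0.3]
width: 0.996
grasp_force: 0.0
```

```bash
python3 snap.py g0
```

```text
11.325 [0.452  0.0037 0.0969] [-3.1415  0.0008  3.1276] [ 0.4539  0.1303 -0.2638] 0.9959747852633886
```

View pics/g0.png

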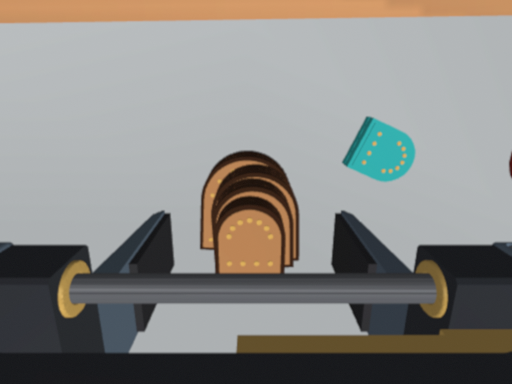

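The brown infant heel at (250,245) lies centred between the fingers, and the turquoise one at (385,150) is well clear. Closing.

Emit:
arm_command(
  increments=[0,0,0,0,0,0,0,0,0,0,0,0,0,0,0,0,0,0,0,0,0,0,0,0,0,0,0,0,0,0,0,0],
  gripper=0,
)

```text
time_s: 12.38
tcp_pos: [0.4516, 0.0038, 0.0964]
tool_rot: [-3.142, -0.0, 3.128]
wrist_force: [-0.0, -0.6, 0.5]
width: 0.415
grasp_force: 30.0
```

Emit:
arm_command(
  increments=[0,0,0.4,0,0,0,1,0,0,0,1,0,0,0,1,0,0,0,1,0,0,0,0.4,0,0,0,0,0,0,0,0,0],
)

```text
time_s: 13.38
tcp_pos: [0.4512, 0.0038, 0.2157]
tool_rot: [3.141, -0.001, 3.128]
wrist_force: [-0.0, -0.5, -0.2]
width: 0.414
grasp_force: 30.0
```

```bash
python3 snap.py g1
python3 - <<'E'
from fit import *
from plant import arm
s=arm.sense(); t=s["tcp_pos"]; print(t)
ztop=t[2]-.0964+.088
q=fit("infant",["g1"],(t[0]-.01,t[1],ztop),z=ztop)
a=q[2]; o=t[:2]-q[:2]; print("TCP in heel frame",o[0]*np.cos(a)+o[1]*np.sin(a),-o[0]*np.sin(a)+o[1]*np.cos(a),"tool yaw",s["tool_rot"][2])
im=cv2.imread("pics/g1.png"); cv2.imwrite("pics/g1c.png",im[60:360,80:440])
E
```

```text
13.375 [0.4512 0.0038 0.2157] [ 3.1415 -0.0012  3.1275] [-0.0406 -0.5261 -0.2039] 0.41403840189440816
[0.4512 0.0038 0.2156]
infant ['g1'] x 0.4267 y 0.0049 yaw -0.0134 z 0.2444 inset 0.0021 front 0.0033 med|res| mm 0.02 863
TCP in heel frame 0.024494525401778267 -0.0007607864304821198 tool yaw 3.127529375008147
```

View pics/g1c.png

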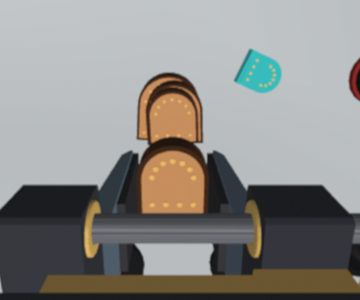

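The infant heel is held squarely, and the rest of the stack is undisturbed. Carrying it over the infant seat.

Emit:
arm_command(
  increments=[0.57,-0.922,0,0.186,0.57,-0.922,0,0.186,0.57,-0.922,0,0.186,0.57,-0.922,0,0.186,0.57,-0.922,0,0.186,0.57,-0.922,0,0.186,0.57,-0.922,0,0.186,0.57,-0.922,0,0.186,0.57,-0.922,0,0.186,0.57,-0.922,0,0.186,0.57,-0.922,0,0.19,0,0,-1,0,0,0,-1,0,0,0,-1,0,0,0,-0.77,0,0,0,0,0,0,0,0,0],
)

```text
time_s: 15.55
tcp_pos: [0.6086, -0.2499, 0.1224]
tool_rot: [-3.142, 0.0, -2.992]
wrist_force: [-0.3, -1.3, -0.5]
width: 0.414
grasp_force: 30.0
```

```bash
python3 snap.py p1
python3 - <<'E'
from fit import *
from plant import arm
s=arm.sense(); t=s["tcp_pos"]; zt=t[2]-.0084
q=fit("infant",["p1"],(t[0]-.012,t[1]-.0015,zt),z=zt)
im=cv2.imread("pics/p1.png"); cv2.imwrite("pics/p1c.png",im[60:360,80:440])
E
```

```text
15.55 [ 0.6086 -0.2499  0.1224] [-3.1415  0.0001 -2.9916] [-0.2514 -1.3305 -0.4643] 0.4135979711221128
infant ['p1'] x 0.5841 y -0.2529 yaw 0.1504 z 0.1536 inset 0.0022 front 0.0033 med|res| mm 0.02 864
```

View pics/p1c.png

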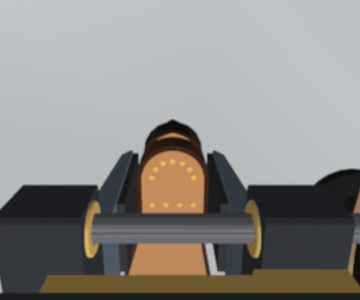

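Emit:
arm_command(
  increments=[0,0.012,-0.2,0,0,0,-0.15,0,0,0,-0.1,0,0,0,0,0,0,0,0,0],
)

```text
time_s: 16.23
tcp_pos: [0.6084, -0.2495, 0.111]
tool_rot: [-3.142, 0.0, -2.992]
wrist_force: [-0.3, 0.5, -0.4]
width: 0.41
grasp_force: 30.0
```

Emit:
arm_command(
  increments=[0,0,-0.02,0,0,0,0,0],
)

```text
time_s: 16.48
tcp_pos: [0.6084, -0.2495, 0.1105]
tool_rot: [-3.142, 0.0, -2.992]
wrist_force: [1.1, 0.2, -0.4]
width: 0.415
grasp_force: 30.0
```

Emit:
arm_command(
  increments=[0,0,0,0,0,0,0,0,0,0,0,0,0,0,0,0,0,0,0.4,0,0,0,1,0,0,0,1,0,0,0,1,0,0,0,0.9,0,0,0,0,0,0,0,0,0],
  gripper=70,
)

```text
time_s: 17.85
tcp_pos: [0.6081, -0.2493, 0.2175]
tool_rot: [3.141, -0.001, -2.992]
wrist_force: [0.1, -0.5, 0.0]
width: 0.769
grasp_force: 0.0
```

```bash
python3 snap.py i1
python3 - <<'E'
from fit import *
fit("infant",["i1"],(.603,-.2497,.102),z=.102); print("want .5839 -.2525 .1507")
im=cv2.imread("pics/i1.png"); cv2.imwrite("pics/i1c.png",im[60:360,80:440])
E
```

```text
17.85 [ 0.6081 -0.2493  0.2175] [ 3.1412 -0.0005 -2.9917] [ 0.0874 -0.5223  0.0133] 0.7691722429667243
infant ['i1'] x 0.5840 y -0.2525 yaw 0.1591 z 0.1006 inset 0.0020 front 0.0018 med|res| mm 0.09 569
want .5839 -.2525 .1507
```

View pics/i1c.png

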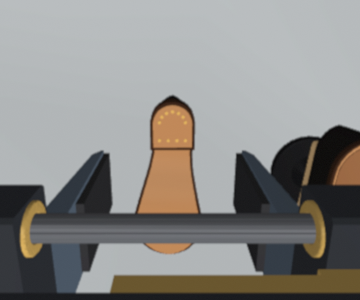

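The infant heel sits flush, with a fit error under 0.5 mm and 0.01 rad. The crop shows it at (172,128) on its seat. Next is the child heel.

Emit:
arm_command(
  increments=[-0.79,0.975,0,-0.208,-0.79,0.975,0,-0.208,-0.79,0.975,0,-0.208,-0.79,0.975,0,-0.208,-0.79,0.975,0,-0.208,-0.79,0.975,0,-0.208,-0.79,0.975,0,-0.208,-0.79,0.975,0,-0.208,-0.79,0.975,0,-0.208,0,0,0,0,0,0,0,0],
  gripper=91,
)

```text
time_s: 19.27
tcp_pos: [0.4311, -0.0304, 0.2177]
tool_rot: [-3.141, 0.0, -3.141]
wrist_force: [0.3, -0.6, 0.2]
width: 0.998
grasp_force: 0.0
```

```bash
python3 snap.py k2
```

```text
19.275 [ 0.4311 -0.0304  0.2177] [-3.1415  0.     -3.1409] [ 0.3056 -0.5585  0.2369] 0.9984474606435748
```

Emit:
arm_command(
  increments=[0,1,-0.3,0,0,0.6,-0.3,0,0,0,0,0,0,0,0,0],
)

```text
time_s: 19.82
tcp_pos: [0.4309, 0.0095, 0.2029]
tool_rot: [-3.141, 0.0, -3.141]
wrist_force: [0.6, 0.2, 0.0]
width: 0.996
grasp_force: 0.0
```

```bash
python3 snap.py k3
python3 - <<'E'
from fit import *
fit("child",["k2","k3"],(.45,.002,.072))
E
```

```text
19.825 [0.4309 0.0095 0.2029] [-3.1414  0.     -3.1411] [0.5835 0.167  0.0445] 0.9960487856825893
child ['k2', 'k3'] x 0.4221 y 0.0041 yaw 0.0242 z 0.0723 inset 0.0021 front 0.0018 med|res| mm 0.07 1287
```

Emit:
arm_command(
  increments=[0.504,-0.11,0,0.296,0.504,-0.11,0,0,0,0,-1,0,0,0,-1,0,0,0,-1,0,0,0,-1,0,0,0,-0.6,0,0,0,-0.45,0,0,0,0,0,0,0,0,0],
)

```text
time_s: 21.12
tcp_pos: [0.4563, 0.0043, 0.0771]
tool_rot: [-3.141, 0.001, -3.118]
wrist_force: [0.3, 0.2, -0.2]
width: 1.0
grasp_force: 0.0
```

Emit:
arm_command(
  increments=[0,0,0,0,0,0,0,0,0,0,0,0,0,0,0,0,0,0,0,0,0,0,0,0,0,0,0,0],
  gripper=0,
)

```text
time_s: 22.0
tcp_pos: [0.4558, 0.0044, 0.0767]
tool_rot: [-3.142, 0.0, -3.118]
wrist_force: [-0.5, 0.4, 2.2]
width: 0.514
grasp_force: 30.0
```

Emit:
arm_command(
  increments=[0,0,0.3,0,0,0,1,0,0,0,1,0,0,0,1,0,0,0,1,0,0,0,1,0,0,0,0.3,0,0,0,0,0,0,0,0,0],
)

```text
time_s: 23.12
tcp_pos: [0.4553, 0.0045, 0.2158]
tool_rot: [3.141, -0.001, -3.118]
wrist_force: [0.1, -0.7, -0.6]
width: 0.515
grasp_force: 30.0
```

```bash
python3 snap.py g2
cat > held.py <<'E'
import sys
from fit import *
from plant import arm
n,v,tz,sx,sy,sa,sz=sys.argv[1],sys.argv[2],*map(float,sys.argv[3:8])  # tz: TCP height above underside
H=dict(man=.026,woman=.026,child=.020,infant=.016)[n]
s=arm.sense(); t=s["tcp_pos"]; zt=t[2]-tz+H; yaw=s["tool_rot"][2]
q=fit(n,[v],(t[0]-.012*abs(np.cos(yaw)),t[1]-.0,zt),z=zt); a=q[2]
R=lambda a:np.array([[np.cos(a),-np.sin(a)],[np.sin(a),np.cos(a)]])
o=R(a).T@(t[:2]-q[:2]); tgt=np.array([sx,sy])+R(sa)@(o+[-.0005,0])
print("TCP in heel",o,"turn %.4f"%(sa-a),"TCP target",tgt,sz+tz,"move(units)",(tgt-t[:2])/.025,(sz+tz-t[2])/.025,(sa-a)/.08)
E
python3 held.py child g2 .0247 .5955 .2503 -.0896 .098
```

```text
23.125 [0.4553 0.0045 0.2158] [ 3.1414 -0.0014 -3.1178] [ 0.0712 -0.7422 -0.62  ] 0.5145684052439476
child ['g2'] x 0.4217 y 0.0044 yaw 0.0239 z 0.1524 inset 0.0021 front 0.0054 med|res| mm 0.02 1090
TCP in heel [ 0.0336 -0.0007] turn -0.1135 TCP target [0.6284 0.2466] 0.1227 move(units) [6.923 9.686] -3.725367359960896 -1.4190218020554672
```

Emit:
arm_command(
  increments=[0.692,0.968,0,-0.142,0.692,0.968,0,-0.142,0.692,0.968,0,-0.142,0.692,0.968,0,-0.142,0.692,0.968,0,-0.142,0.692,0.968,0,-0.142,0.692,0.968,0,-0.142,0.692,0.968,0,-0.142,0.692,0.968,0,-0.142,0.692,0.968,0,-0.142,0,0,-1,0,0,0,-1,0,0,0,-0.9,0,0,0,-0.42,0,0,0,0,0,0,0,0,0],
)

```text
time_s: 25.18
tcp_pos: [0.6293, 0.2465, 0.1345]
tool_rot: [3.141, 0.001, 3.052]
wrist_force: [-0.2, -0.1, -0.5]
width: 0.511
grasp_force: 30.0
```

```bash
python3 snap.py p2; python3 held.py child p2 .0247 .5955 .2503 -.0896 .098
```

```text
25.175 [0.6293 0.2465 0.1345] [3.1412 0.001  3.0518] [-0.2164 -0.0776 -0.472 ] 0.5110753815208685
child ['p2'] x 0.5957 y 0.2503 yaw -0.0897 z -0.0341 inset 0.0021 front 0.0054 med|res| mm 0.02 1091
TCP in heel [ 0.0338 -0.0007] turn 0.0001 TCP target [0.6286 0.2466] 0.1227 move(units) [-0.0283  0.002 ] -0.4742582530751427 0.0007958239122510605
```

Emit:
arm_command(
  increments=[-0.015,0,-0.2,0,0,0,-0.15,0,0,0,-0.07,0,0,0,0,0,0,0,0,0],
)

```text
time_s: 25.85
tcp_pos: [0.6285, 0.2464, 0.1232]
tool_rot: [-3.142, 0.0, 3.052]
wrist_force: [0.5, 0.2, -0.9]
width: 0.513
grasp_force: 30.0
```

Emit:
arm_command(
  increments=[0,0,-0.02,0,0,0,0,0],
)

```text
time_s: 26.1
tcp_pos: [0.6286, 0.2464, 0.1227]
tool_rot: [3.142, 0.0, 3.052]
wrist_force: [-0.0, 0.5, -0.6]
width: 0.516
grasp_force: 30.0
```

Emit:
arm_command(
  increments=[0,0,0,0,0,0,0,0,0,0,0,0,0,0,0,0,0,0,0.4,0,0,0,1,0,0,0,1,0,0,0,1,0,0,0,0.4,0,0,0,0,0,0,0,0,0],
  gripper=80,
)

```text
time_s: 27.48
tcp_pos: [0.628, 0.2463, 0.2167]
tool_rot: [-3.141, -0.001, 3.052]
wrist_force: [0.1, 0.4, -0.2]
width: 0.875
grasp_force: 0.0
```

```bash
python3 snap.py i2
python3 - <<'E'
from fit import *
fit("child",["i2"],(.62,.248,.118),z=.118); print("want .5950 .2503 -.0896")
E
```

```text
27.475 [0.628  0.2463 0.2167] [-3.1411 -0.0014  3.0518] [ 0.1168  0.3547 -0.1509] 0.8753563281096244
child ['i2'] x 0.5949 y 0.2504 yaw -0.0890 z 0.1193 inset 0.0020 front 0.0018 med|res| mm 0.04 759
want .5950 .2503 -.0896
```

Emit:
arm_command(
  increments=[-0.79,-0.92,0,0.112,-0.79,-0.92,0,0.112,-0.79,-0.92,0,0.112,-0.79,-0.92,0,0.112,-0.79,-0.92,0,0.112,-0.79,-0.92,0,0.112,-0.79,-0.92,0,0.112,-0.79,-0.92,0,0.112,-0.79,-0.92,0,0.112,-0.79,-0.92,0,0.112,0,0,0,0,0,0,0,0],
  gripper=91,
)

```text
time_s: 29.02
tcp_pos: [0.4313, 0.0165, 0.2175]
tool_rot: [3.141, -0.0, 3.141]
wrist_force: [-0.0, -0.6, -0.7]
width: 0.997
grasp_force: 0.0
```

```bash
python3 snap.py k4
```

```text
29.025 [0.4313 0.0165 0.2175] [ 3.1414 -0.      3.1409] [-0.0213 -0.5766 -0.6923] 0.9967209549559033
```

Emit:
arm_command(
  increments=[0,-1,-0.3,0,0,-0.6,-0.3,0,0,0,0,0,0,0,0,0],
)

```text
time_s: 29.58
tcp_pos: [0.4311, -0.0232, 0.2027]
tool_rot: [3.141, -0.0, 3.141]
wrist_force: [0.8, -0.5, -0.1]
width: 0.995
grasp_force: 0.0
```

```bash
python3 snap.py k5
python3 - <<'E'
from fit import *
fit("woman",["k4","k5"],(.45,.002,.052))
E
```

```text
29.575 [ 0.4311 -0.0232  0.2027] [ 3.1414 -0.0002  3.1412] [ 0.8139 -0.4659 -0.1203] 0.9951865328521925
woman ['k4', 'k5'] x 0.4191 y 0.0055 yaw 0.0253 z 0.0520 inset 0.0020 front 0.0016 med|res| mm 0.08 1466
```

Emit:
arm_command(
  increments=[0.64,0.576,0,0.32,0.64,0.576,0,0,0,0,-1,0,0,0,-1,0,0,0,-1,0,0,0,-1,0,0,0,-1,0,0,0,-0.6,0,0,0,-0.42,0,0,0,0,0,0,0,0,0],
)

```text
time_s: 31.0
tcp_pos: [0.4634, 0.0053, 0.0526]
tool_rot: [-3.141, 0.001, -3.116]
wrist_force: [0.6, -0.1, 0.3]
width: 0.996
grasp_force: 0.0
```

Emit:
arm_command(
  increments=[0,0,0,0,0,0,0,0,0,0,0,0,0,0,0,0,0,0,0,0,0,0,0,0],
  gripper=0,
)

```text
time_s: 31.75
tcp_pos: [0.463, 0.0052, 0.0523]
tool_rot: [-3.142, 0.0, -3.116]
wrist_force: [0.1, 0.4, 4.8]
width: 0.613
grasp_force: 30.0
```

Emit:
arm_command(
  increments=[0,0,0.3,0,0,0,1,0,0,0,1,0,0,0,1,0,0,0,1,0,0,0,1,0,0,0,1,0,0,0,0.3,0,0,0,0,0,0,0,0,0],
)

```text
time_s: 33.0
tcp_pos: [0.4625, 0.0052, 0.2163]
tool_rot: [3.141, -0.001, -3.116]
wrist_force: [0.6, 0.4, -0.9]
width: 0.614
grasp_force: 30.0
```

```bash
python3 snap.py g3;python3 held.py woman g3 .0263 .5945 .0766 .1370 .110
```

```text
33.0 [0.4625 0.0052 0.2163] [ 3.1414 -0.0015 -3.1162] [ 0.6019  0.361  -0.9037] 0.613714933230505
woman ['g3'] x 0.4188 y 0.0049 yaw 0.0243 z -0.0204 inset 0.0021 front 0.0080 med|res| mm 0.03 1343
TCP in heel [ 0.0436 -0.0007] turn 0.1127 TCP target [0.6373 0.0818] 0.1363 move(units) [6.9949 3.0609] -3.1999378236372666 1.4083837774577597
```

Emit:
arm_command(
  increments=[0.873,0.382,0,0.176,0.873,0.382,0,0.176,0.873,0.382,0,0.176,0.873,0.382,0,0.176,0.873,0.382,0,0.176,0.873,0.382,0,0.176,0.873,0.382,0,0.176,0.873,0.382,0,0.176,0,0,-1,0,0,0,-1,0,0,0,-0.8,0,0,0,0,0,0,0,0,0,0,0,0,0],
)

```text
time_s: 34.8
tcp_pos: [0.638, 0.0816, 0.148]
tool_rot: [-3.141, 0.001, -3.003]
wrist_force: [0.3, 0.3, -0.4]
width: 0.61
grasp_force: 30.0
```

```bash
python3 snap.py p3; python3 held.py woman p3 .0263 .5945 .0766 .1370 .110
```

```text
34.8 [0.638  0.0816 0.148 ] [-3.1414  0.0013 -3.0035] [ 0.2842  0.3427 -0.414 ] 0.6101564753950015
woman ['p3'] x 0.5948 y 0.0764 yaw 0.1372 z 0.0696 inset 0.0020 front 0.0080 med|res| mm 0.04 1346
TCP in heel [ 0.0435 -0.0007] turn -0.0002 TCP target [0.6372 0.0818] 0.1363 move(units) [-0.0318  0.0064] -0.46642707244753945 -0.001996026132924239
```

Emit:
arm_command(
  increments=[-0.018,0.006,-0.2,0,0,0,-0.15,0,0,0,-0.07,0,0,0,0,0,0,0,0,0],
)

```text
time_s: 35.48
tcp_pos: [0.6372, 0.0817, 0.1366]
tool_rot: [-3.142, 0.0, -3.004]
wrist_force: [0.3, 0.2, -1.0]
width: 0.61
grasp_force: 30.0
```

Emit:
arm_command(
  increments=[0,0,-0.02,0,0,0,0,0],
)

```text
time_s: 35.72
tcp_pos: [0.6371, 0.0817, 0.1363]
tool_rot: [-3.142, 0.0, -3.003]
wrist_force: [-0.7, 1.1, 1.2]
width: 0.611
grasp_force: 30.0
```

Emit:
arm_command(
  increments=[0,0,0,0,0,0,0,0,0,0,0,0,0,0,0,0,0,0,0.4,0,0,0,1,0,0,0,1,0,0,0,0.8,0,0,0,0,0,0,0,0,0],
  gripper=88,
)

```text
time_s: 36.98
tcp_pos: [0.6368, 0.0817, 0.2157]
tool_rot: [3.142, -0.001, -3.004]
wrist_force: [-0.5, 0.5, 0.6]
width: 0.966
grasp_force: 0.0
```

```bash
python3 snap.py i3
python3 - <<'E'
from fit import *
fit("woman",["i3"],(.62,.08,.136),z=.136); print("want .5940 .0765 .1370")
E
```

```text
36.975 [0.6368 0.0817 0.2157] [ 3.1416 -0.0005 -3.0035] [-0.468   0.5306  0.5786] 0.9661017830682462
woman ['i3'] x 0.5936 y 0.0767 yaw 0.1333 z 3985.9050 inset 0.0020 front -0.0400 med|res| mm 0.08 1401
want .5940 .0765 .1370
```

Emit:
arm_command(
  increments=[-0.92,-0.27,0,-0.192,-0.92,-0.27,0,-0.192,-0.92,-0.27,0,-0.192,-0.92,-0.27,0,-0.192,-0.92,-0.27,0,-0.192,-0.92,-0.27,0,-0.192,-0.92,-0.27,0,-0.192,-0.92,-0.27,0,-0.192,-0.92,-0.27,0,-0.192,0,0,0,0,0,0,0,0],
  gripper=91,
)

```text
time_s: 38.4
tcp_pos: [0.4307, 0.021, 0.216]
tool_rot: [3.142, 0.0, 3.141]
wrist_force: [0.5, -0.6, -0.1]
width: 0.998
grasp_force: 0.0
```

```bash
python3 snap.py k6
```

```text
38.4 [0.4307 0.021  0.216 ] [3.1415 0.0002 3.1415] [ 0.4613 -0.5542 -0.109 ] 0.9975826303180434
```

Emit:
arm_command(
  increments=[0,-1,-0.3,0,0,-0.6,-0.3,0,0,0,0,0,0,0,0,0],
)

```text
time_s: 38.95
tcp_pos: [0.4302, -0.0187, 0.2011]
tool_rot: [3.141, -0.0, 3.141]
wrist_force: [-0.0, 0.3, 0.8]
width: 0.994
grasp_force: 0.0
```

```bash
python3 snap.py k7
python3 - <<'E'
from fit import *
fit("man",["k6","k7"],(.45,.002,.026))
E
```

```text
38.95 [ 0.4302 -0.0187  0.2011] [ 3.1414 -0.0002  3.1411] [-0.0174  0.3115  0.7643] 0.9941486873337684
man ['k6', 'k7'] x 0.4143 y 0.0034 yaw -0.0780 z 0.0261 inset 0.0020 front 0.0016 med|res| mm 0.08 1631
```

Emit:
arm_command(
  increments=[0.778,0.336,0,-0.49,0.778,0.336,0,-0.48,0,0,-1,0,0,0,-1,0,0,0,-1,0,0,0,-1,0,0,0,-1,0,0,0,-1,0,0,0,-0.5,0,0,0,-0.42,0,0,0,0,0,0,0,0,0],
)

```text
time_s: 40.5
tcp_pos: [0.4693, -0.0022, 0.0287]
tool_rot: [-3.142, 0.001, 3.064]
wrist_force: [0.8, 0.8, 0.7]
width: 0.994
grasp_force: 0.0
```

Emit:
arm_command(
  increments=[0,0,0,0,0,0,0,0,0,0,0,0,0,0,0,0,0,0,0,0,0,0,0,0],
  gripper=0,
)

```text
time_s: 41.25
tcp_pos: [0.4692, -0.0022, 0.0284]
tool_rot: [-3.142, 0.0, 3.064]
wrist_force: [1.4, 0.2, 6.7]
width: 0.725
grasp_force: 30.0
```

Emit:
arm_command(
  increments=[0,0,0.3,0,0,0,1,0,0,0,1,0,0,0,1,0,0,0,1,0,0,0,1,0,0,0,1,0,0,0,1,0,0,0,0.3,0,0,0,0,0,0,0,0,0],
)

```text
time_s: 42.62
tcp_pos: [0.4685, -0.0021, 0.2173]
tool_rot: [3.142, -0.002, 3.064]
wrist_force: [-0.1, 0.4, -1.5]
width: 0.724
grasp_force: 30.0
```

```bash
python3 snap.py g4;python3 held.py man g4 .0284 .5844 -.0819 .0477 .1175
python3 - <<'E'
from fit import *
for v in ("s4","s5"):
    im=cv2.imread(f"pics/{v}.png"); K,T=pickle.load(open(f"pics/{v}.pkl","rb"))
    cv2.circle(im,(0,0),0,(0,0,0))
    for (a,b,z,yw,w,l) in [(.5844,-.0819,.1175,.0477,.066,.072)]:
        r=w/2; th=np.linspace(np.pi/2,3*np.pi/2,40); u=np.r_[r+r*np.cos(th),l,l]; vv=np.r_[r*np.sin(th),-r,r]
        P=np.c_[a+u*np.cos(yw)-vv*np.sin(yw),b+u*np.sin(yw)+vv*np.cos(yw),np.full(len(u),z)]
        p=proj(K,T,P); c=p.mean(0).astype(int); x0,y0=c-[65,65]; cr=cv2.resize(im[y0:y0+130,x0:x0+130],None,fx=3,fy=3)
        cv2.polylines(cr,[(((p-[x0,y0])+.5)*3-.5).round().astype(np.int32)],True,(0,255,0),1); cv2.imwrite(f"pics/o_{v}.png",cr)
cv2.imwrite("pics/o.png",np.hstack([cv2.imread("pics/o_s4.png"),cv2.imread("pics/o_s5.png")]))
E
```

```text
42.625 [ 0.4685 -0.0021  0.2173] [ 3.1415 -0.0015  3.0638] [-0.1369  0.3533 -1.4558] 0.7236670693301
man ['g4'] x 0.4139 y 0.0029 yaw -0.0787 z 0.2252 inset 0.0021 front 0.0067 med|res| mm 0.02 1645
TCP in heel [ 0.0548 -0.0008] turn 0.1264 TCP target [ 0.6387 -0.0801] 0.1459 move(units) [ 6.8067 -3.1168] -2.85594222257733 1.5804260819995786
```

View pics/o.png

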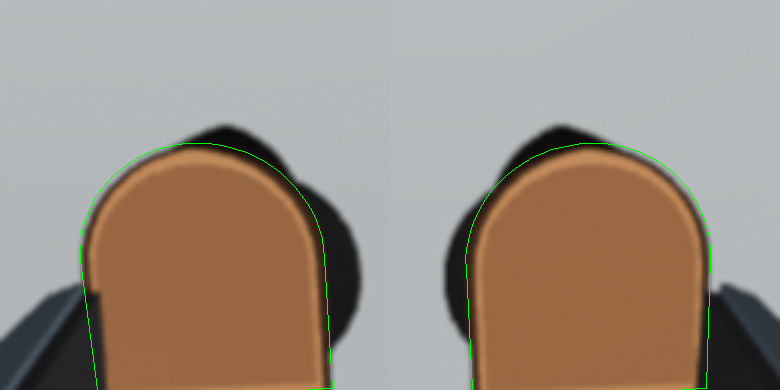

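The model outline hugs the man seat in both views, but a finger clips the front corners. I'll check the seat's yaw with other, unclipped views.

Run:
```python
from fit import *
for vs in (["s3"],["s6"],["s3","s6"],["s3","s4"],["s5","s6"],["s3","s4","s6"]):
    try: fit("man",vs,(.6236,-.0798,.118),z=.1175)
    except Exception as e: print(vs,e)
for vs in (["s1"],["s4"],["s1","s2","s4"]):
    try: fit("woman",vs,(.6223,.0828,.11),z=.11)
    except Exception as e: print(vs,e)
```

```text
man ['s3'] x 0.5845 y -0.0820 yaw 0.0410 z 0.1653 inset 0.0021 front -0.0013 med|res| mm 0.21 934
man ['s6'] x 0.5846 y -0.0818 yaw 0.0580 z 0.0326 inset 0.0022 front -0.0015 med|res| mm 0.20 929
man ['s3', 's6'] x 0.5848 y -0.0818 yaw 0.0455 z 0.0231 inset 0.0019 front -0.0010 med|res| mm 0.34 1863
man ['s3', 's4'] x 0.5846 y -0.0822 yaw 0.0505 z 0.5825 inset 0.0021 front -0.0012 med|res| mm 0.22 2011
man ['s5', 's6'] x 0.5847 y -0.0815 yaw 0.0417 z 0.3256 inset 0.0020 front -0.0013 med|res| mm 0.37 2184
man ['s3', 's4', 's6'] x 0.5845 y -0.0820 yaw 0.0503 z 0.0609 inset 0.0021 front -0.0013 med|res| mm 0.29 2940
woman ['s1'] x 0.5943 y 0.0767 yaw 0.1338 z 0.2429 inset 0.0021 front -0.0011 med|res| mm 0.19 779
woman ['s4'] x 0.5945 y 0.0767 yaw 0.1406 z 0.0828 inset 0.0021 front -0.0012 med|res| mm 0.15 810
woman ['s1', 's2', 's4'] x 0.5945 y 0.0768 yaw 0.1353 z 0.0989 inset 0.0020 front -0.0011 med|res| mm 0.25 2700
```

Emit:
arm_command(
  increments=[0.85,-0.389,0,0.199,0.85,-0.389,0,0.199,0.85,-0.389,0,0.199,0.85,-0.389,0,0.199,0.85,-0.389,0,0.199,0.85,-0.389,0,0.199,0.85,-0.389,0,0.199,0.85,-0.389,0,0.199,0,0,-1,0,0,0,-1,0,0,0,-0.45,0,0,0,0,0,0,0,0,0,0,0,0,0],
)

```text
time_s: 44.42
tcp_pos: [0.6395, -0.0801, 0.1578]
tool_rot: [-3.141, 0.001, -3.092]
wrist_force: [-0.2, 0.1, -0.9]
width: 0.719
grasp_force: 30.0
```

```bash
python3 snap.py p4; python3 held.py man p4 .0284 .5845 -.0820 .049 .1175
```

```text
44.425 [ 0.6395 -0.0801  0.1578] [-3.1412  0.0014 -3.092 ] [-0.2025  0.108  -0.8936] 0.7186815003969901
man ['p4'] x 0.5848 y -0.0820 yaw 0.0487 z 0.3079 inset 0.0021 front 0.0066 med|res| mm 0.03 1642
TCP in heel [ 0.0545 -0.0007] turn 0.0003 TCP target [ 0.6385 -0.08  ] 0.1459 move(units) [-0.0336 -0.0001] -0.47119895188771355 0.003991838209359971
```

Emit:
arm_command(
  increments=[-0.018,0,-0.2,0,0,0,-0.15,0,0,0,-0.06,0,0,0,0,0,0,0,0,0],
)

```text
time_s: 45.1
tcp_pos: [0.6386, -0.08, 0.1466]
tool_rot: [3.142, -0.0, -3.092]
wrist_force: [-0.1, 0.6, -1.2]
width: 0.72
grasp_force: 30.0
```

Emit:
arm_command(
  increments=[0,0,-0.015,0,0,0,0,0],
)

```text
time_s: 45.35
tcp_pos: [0.6386, -0.08, 0.1464]
tool_rot: [-3.142, 0.0, -3.092]
wrist_force: [-1.2, -0.2, 1.0]
width: 0.722
grasp_force: 30.0
```

Emit:
arm_command(
  increments=[0,0,0,0,0,0,0,0,0,0,0,0,0,0,0,0,0,0,0.4,0,0,0,1,0,0,0,1,0,0,0,0.5,0,0,0,1,0,0,0,0.5,0,0,0,0,0,0,0,0,0],
  gripper=91,
)

```text
time_s: 46.85
tcp_pos: [0.6382, -0.0799, 0.2553]
tool_rot: [3.141, -0.001, -3.092]
wrist_force: [-0.0, 0.9, 0.9]
width: 0.996
grasp_force: 0.0
```

```bash
python3 snap.py i4
python3 - <<'E'
from fit import *
from plant import arm
fit("man",["i4"],(.615,-.081,.144),z=.144); print("want .5840 -.0820 .049")
fit("woman",["i4"],(.62,.08,.136),z=.136); print("want .5940 .0766 .1365")
im=cv2.imread("pics/i4.png"); t=arm.get_image("top")[:,:,::-1]
cv2.imwrite("pics/fin.png",np.hstack([cv2.resize(im,(400,300)),cv2.resize(t,(400,300))]))
E
```

```text
46.85 [ 0.6382 -0.0799  0.2553] [ 3.1412 -0.0014 -3.092 ] [-0.0154  0.8674  0.8566] 0.9955739966545653
man ['i4'] x 0.5835 y -0.0827 yaw 0.0704 z 574.6360 inset 0.0021 front -0.0961 med|res| mm 0.65 1602
want .5840 -.0820 .049
woman ['i4'] x 0.5940 y 0.0768 yaw 0.1416 z -0.0155 inset 0.0016 front 0.0014 med|res| mm 0.21 1372
want .5940 .0766 .1365
```

View pics/fin.png

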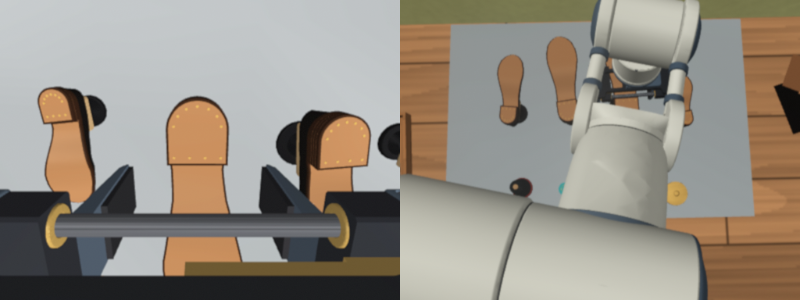

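All four heels appear seated: infant on the left, man in the middle and woman on the right of the wrist view, with the tin and thread in place. The man fit leaked into the sole through the thin front line, so I'll recheck from another spot using only the back and sides.

Emit:
arm_command(
  increments=[-1,0.6,0,0,-1,0.6,0,0,-1,0.6,0,0,0,0,0,0,0,0,0,0],
)

```text
time_s: 47.58
tcp_pos: [0.5641, -0.0352, 0.2562]
tool_rot: [-3.141, 0.0, -3.092]
wrist_force: [-0.2, 0.9, -0.0]
width: 1.0
grasp_force: 0.0
```

```bash
python3 snap.py f1
python3 - <<'E'
import fit as F
from fit import *
o=F.contour; PZ={}
def c2(v,P):
    cm,c=o(v,P); w=onz(*cm,c,P[2])[:,:2]-S[:2]; u=w@[np.cos(S[2]),np.sin(S[2])]; return cm,c[u<DIM[n][1]-.004]
F.contour=c2
for n,S,P,vs in (("man",(.584,-.082,.049),(.615,-.081,.144),(["i4"],["f1"],["i4","f1"])),("woman",(.594,.0766,.1365),(.62,.08,.136),(["i3"],["i4"],["f1"]))):
    for v in vs: F.fit(n,v,P)if len(v)>1 else F.fit(n,v,P,z=P[2])
    print("want",S)
E
```

```text
47.575 [ 0.5641 -0.0352  0.2562] [-3.1415  0.0002 -3.0919] [-0.2107  0.9407 -0.0202] 1.0001708732003274
man ['i4'] x 0.5837 y -0.0818 yaw 0.0481 z 0.1412 inset 0.0019 front 0.0014 med|res| mm 0.06 768
man ['f1'] x 0.5797 y -0.0778 yaw 0.0534 z 71.4304 inset 0.0066 front 0.0084 med|res| mm 0.26 849
man ['i4', 'f1'] x 0.5837 y -0.0818 yaw 0.0476 z 0.1440 inset 0.0019 front 0.0122 med|res| mm 0.06 1617
want (0.584, -0.082, 0.049)
woman ['i3'] x 0.5938 y 0.0766 yaw 0.1373 z 0.1373 inset 0.0019 front 0.0016 med|res| mm 0.05 710
woman ['i4'] x 0.5939 y 0.0768 yaw 0.1400 z 0.1378 inset 0.0016 front 0.0008 med|res| mm 0.07 658
woman ['f1'] x 5.7071 y 0.2297 yaw 0.0500 z 0.1359 inset -5.2976 front 5.3550 med|res| mm 19.04 4482
want (0.594, 0.0766, 0.1365)
```

The man heel's two-view fit gives its top at 144.0 mm, and its pose is within 0.3 mm of the target. The woman heel is also on target, and the gripper is clear.

```bash
python3 -c "
from plant import arm
print(arm.job_done())"
```

```text
the job is handed in; nothing more can be done
None
```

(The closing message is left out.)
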